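Find the weighing dish that rocks

ROBOT

A 6-joint arm with a two-finger parallel gripper is mounted at the origin on the work surface. World frame = base frame: x ahead of the robot, y to its left, z up, the work surface at z = 0. Lengths are in m, angles in rad, forces in N, time in s.
With the tool pointing down it reaches from about 0.35 to 0.95 m from the base axis. Payload 17.4 kg.
Tool frame: the origin (TCP) lies on the centre line of the jaws, within the pads' length; the fingertips stand 25 mm ahead of it and the grasp point (between the pads) lies 6 mm ahead of it; z points along the fingers, y is the line along which they close (so a half turn about z gives the same grasp; the last joint's range is limited). The gripper opens to 93 mm and grips with 3 to 60 N. Pads are 15 mm wide; open, the fingers measure 128 mm over their backs; the gripper's body (75 mm by 188 mm) begins 65 mm behind the grasp point.
Start: joints at [-1.333, 0.116, 1.442, -0, 1.584, -0.038], TCP at [0.184, -0.649, 0.244] pointing down, gripper open.
Joint ranges: [-2.83, 2.83], [-0.83, 2.19], [0.07, 2.5], [-1.14, 4.28], [0.01, 3], [-2.97, 2.97]. Speed limits (rad/s): [1.89, 1.89, 2.22, 3.14, 3.14, 3.14].

INTERFACE

Orientations are given as a 3x3 rotation matrix whose columns are the frame's x, y, z axes.
In Python, from station import sensors, camera, workorder, models gives the robot as it stands.
- The arm moves only by the tool servo_tool, never from a script. Its argument "series" is a list of rows, each a list of 5 numbers: the shift along the world's x, y, z in mm, then the turn about the world's z in degrees, then the closure, from 0 (fully open) to 1 (shut). A call has 1 to 8 rows; each row shifts and turns the commanded pose from where the row before left it; what a row does not reach is not made up. A row lasts 1/10 s, in which the tool goes at most 50 mm and 8.59 degrees, less where a joint would pass 70% of its speed; a pose out of reach is approached as far as the arm can. A call is refused whole if a number of a shift passes 50 or a number of a turn 8.59, either way. A call with a gripper value outside its range is refused whole. The fingers move at their own pace and stop on an object; "squeeze" is the grip in N (left out, the last holds). Time passes only in rows, so rows that do not move let the fingers close. It gives the time, the measured TCP pose, the force, the opening and the grip force at its end, in the units of the state.
- sensors.get_obs(): the state, without advancing time (a new reading comes with each control period).
- camera(name): name is "side" or "top"; returns a dict with "color" (384x512x3 uint8, red, green, blue), "z_map" (384x512 float32, m along the optical axis (not along the pixel's ray), 0 where there is no reading), "fx", "fy", "cx", "cy" (pixels), "R" (3x3) and "t" (3): a world point X has camera coordinates R X + t. Camera axes: x right, y down, z forward; pixel columns grow to the right and rows downward; lengths in m; the calibration is good to about 2 mm. A picture is of the moment at which its call begins.
- workorder.job_done(): hands the job in; it is judged then, once.
Trained networks look in a picture, given as the dict that the camera call returned (one of the last four; its "shot" number tells which), for a name from the list of things; names that differ only in an ending like _2 or _b are one class to them, and where a whole thing is asked for, a point or a joint stands for the part that bears it (a point fixed in the world has none). Each returns a list of dicts, best first, with "p" (0 to 1); they miss things now and then, are a little off and sometimes report something else, mostly with a low value. They report only what shows in the picture. A call takes as long as a camera call. They do not tell look-alikes from the thing itself.
- models.search_frame(picture, name): "at" ([row, column] in pixels, amid what is visible of it).
The state is a dict: "time_s": time; "joint_positions": joint angles; "joint_velocities": joint speeds; "joint_efforts": joint torques, N m; "tool_pos": TCP position; "ee_rot": TCP orientation; "wrist_force": force on the tool from outside, world axes, zero at the start; "wrist_torque": the same for the moment, N m; "grip_width": finger opening in m; "grip_force": force on a finger pad.
Only numpy, scipy, OpenCV 4.12 (cv2) and the standard library are available. Lean on these libraries where they do the work, as an engineer would, in place of code of your own. Each camera call takes 0.05 s, during which the arm holds its last target. There are 200 camera calls.

TASK

Two steel weighing dishes are draining on edge in the wire rack, and one of them has a bulged base. Lay both flat on the granite slab, open side up, let go of them, and then press down on their rims with a fingertip until the bad one has rocked under it. Then stand the steady dish fully on the middle of the balance pan, never bearing down hard on the balance, put the rocking dish in the yellow scrap tub, and leave everything else where it is.

Things in the scene. Friction and masses are not known exactly. Their poses are not given: they have to be found in the camera images.
- dish_1_center (a point): one of two look-alike stainless weighing dishes, round, straight-sided, open at the top, 68 mm outside diameter, 18 mm high, wall 2.5 mm, about 0.08 kg. Point: on its axis, half-way up (9 mm above its underside); z axis out of the open side. At the start it stands on edge in the rack, open side towards the slab, leaning back 25 degrees: z is 65 degrees from vertical and x points up along the dish
- dish_2_center (a point): the other dish, of the same shape and axes. One of the two (either, in either bay) has a bulged base: it stands level on a 12 mm wide spot in its middle, but 1 to 2 N down on its rim, anywhere round it, tips it about 7 degrees, and the pressed side of the rim sinks 3 to 4 mm; let go, it rights itself. The other is flat underneath and stays still when its rim is pressed
- rack_foot (a point): fixed wire draining rack of bent steel rods, 90 mm deep (x) and 230 mm wide (y), 75 mm high. Point: middle of its footprint on the table; x axis level, square to the row of dishes and away from their open sides, y along the row. Its two bays lie 63 mm to either side along y; a dish there has the middle of its underside 50 mm above the table. In a bay the dish stands on two wires and leans on two wires, all within 14 mm of the bay's middle, so the sides of the dish are free
- slab_top (a point): fixed dark granite slab, 160 mm deep (x) and 240 mm wide (y), 30 mm thick, lying on the table. Point: centre of its flat top face, z up
- pan_top (a point): steel pan of the fixed top-pan balance, a disc of 120 mm diameter, 5 mm thick, 72 mm above the table. Point: centre of the pan's top face, z up. It is sprung and yields 1 mm per 3 N, 4 mm at most. The white balance is 210 mm deep and 170 mm wide, display towards the robot (its -x), its body under 56 mm high
- tub_floor (a point): fixed yellow open plastic tub, inside 142 mm (x) by 212 mm (y), rim 60 mm above the table, with a 10 mm lip all round outside. Point: centre of its inner floor, 4 mm above the table
- specimen_jar: glass jar with a brown frog and a black lid, 84 mm across, 150 mm high; loose, not to be disturbed. Origin: under its middle
- small_jar: small glass jar with a black lid, 52 mm across, 75 mm high; loose, not to be disturbed. Origin: under its middle
- wash_bottle: white squeeze bottle with red cap and spout, 66 mm across, 182 mm high; loose, not to be disturbed. Origin: under its middle
- beaker: glass beaker, 72 mm across, 95 mm high; loose, not to be disturbed. Origin: under its middle
- caliper: digital caliper lying flat, steel beam 230 mm long (its x axis) with a black slider, 14 mm high; loose, not to be disturbed. Origin: under its middle
- forceps: steel forceps lying flat, 140 mm long (x axis), 7 mm high; loose, not to be disturbed. Origin: under its middle
There are look-alikes about, which are no part of the job. What is shaped like the part that bears dish_2_center but orange is not meant. Leave any pink look-alike of the part that bears dish_1_center alone.

How it is judged:
On the way, in this order (a step that is already met when the one before it is completed fails the run):
1. both dishes lie flat on the slab, open side up, and nothing holds them (x of dish_1_center in the frame of slab_top between -0.08 and 0.08 m and y of dish_1_center in the frame of slab_top between -0.12 and 0.12 m and z of dish_1_center in the frame of slab_top between 0.004 and 0.015 m and angle between each of dish_1_center, dish_2_center's own z axis and vertical below 0.05 rad and contact force between the fingers and dish_1 below 0.05 N and linear speed of each of dish_1, dish_2 below 0.02 m/s and x of dish_2_center in the frame of slab_top between -0.08 and 0.08 m and y of dish_2_center in the frame of slab_top between -0.12 and 0.12 m and z of dish_2_center in the frame of slab_top between 0.004 and 0.015 m and contact force between the fingers and dish_2 below 0.05 N), for 0.2 s.
2. the dish with the bulged base, still on the slab, rocks (tips by at least 3 degrees) under a finger (x of dish_2_center in the frame of slab_top between -0.08 and 0.08 m and y of dish_2_center in the frame of slab_top between -0.12 and 0.12 m and z of dish_2_center in the frame of slab_top between 0.004 and 0.015 m and angle between dish_2_center's own z axis and vertical between 0.05 and 0.2 rad and contact force between the fingers and dish_2 above 0.2 N), for 0.1 s.
At the end, for the whole second after the job is handed in: The steady dish stands upright on the pan, its centre within 25 mm of the pan's centre; the rocking dish lies inside the tub; both are released and at rest (horizontal distance between dish_1_center and pan_top below 0.025 m and z of dish_1_center in the frame of pan_top between 0.004 and 0.014 m and angle between dish_1_center's own z axis and vertical below 0.08 rad and linear speed of each of dish_1, dish_2 below 0.02 m/s and x of dish_2_center in the frame of tub_floor between -0.071 and 0.071 m and y of dish_2_center in the frame of tub_floor between -0.106 and 0.106 m and z of dish_2_center in the frame of tub_floor below 0.045 m); the robot touches nothing.
It fails at once if a bystander (jars, wash bottle, beaker, caliper, forceps) is moved by more than 25 mm (distance of any of specimen_jar, small_jar, wash_bottle, beaker, caliper, forceps from where it was at the start of the episode above 0.025 m).
It fails at once if the balance or its pan is loaded with more than 20 N (contact force between any of pan, balance and anything else above 20 N).
It also fails if it takes over 72 s, if anything falls off the work surface, if the arm or the gripper's body presses on something with over 40 N, if the wrist force passes 120 N, or if a joint passes its speed limit or range.

## Working session

There is one attempt and no reset: what is moved stays moved. The work goes in short steps, Python scripts to look and compute and a tool call to move; the robot and the scene stay as the last step left them, time stands still between calls to the robot, and variables do not carry over. Pictures are saved under pics/ and viewed, at most 13 in all, crops included, and the job is handed in when it is done.

Besides the shell and the picture viewer there is one more tool, called after ">>>" in YAML: its name, and indented under it one key for each argument. servo_tool: Moves the arm, as the interface text tells. Its arguments: {"type":"object","properties":{"series":{"type":"array"},"squeeze":{"type":"number"}},"required":["series"]}

```bash
mkdir -p pics; cat > h.py <<'E'
import numpy as np, cv2
from station import sensors, camera, workorder, models
def w(c,r,col,z=None):
    z=c["z_map"][int(r),int(col)] if z is None else z
    p=np.array([(col-c["cx"])/c["fx"]*z,(r-c["cy"])/c["fy"]*z,z])
    return c["R"].T@(p-c["t"])
def cloud(c):
    z=c["z_map"]; v,u=np.mgrid[:z.shape[0],:z.shape[1]]
    P=np.stack([(u-c["cx"])/c["fx"]*z,(v-c["cy"])/c["fy"]*z,z],-1)
    return (P-c["t"])@c["R"]
def save(c,n,crop=None,s=1):
    i=c["color"][...,::-1]
    if crop: i=i[crop[0]:crop[1],crop[2]:crop[3]]
    cv2.imwrite("pics/"+n,cv2.resize(i,None,fx=s,fy=s,interpolation=cv2.INTER_CUBIC))
E
cat > a.py <<'E'
from h import *
np.set_printoptions(precision=3,suppress=True)
ims=[]
for n in ["top","side"]:
    c=camera(n); save(c,n+"0.png",s=1.5)
    np.savez(n+"0.npz",**{k:c[k] for k in ["color","z_map","fx","fy","cx","cy","R","t"]})
    print(n,"cam at",-c["R"].T@c["t"])
    for k in ["dish_1_center","rack_foot","slab_top","pan_top","tub_floor","specimen_jar","small_jar","wash_bottle","beaker","caliper","forceps"]:
        try:
            for d in models.search_frame(c,k)[:4]:
                if d["p"]>.15: print(k,round(d["p"],2),np.round(d["at"]),w(c,*d["at"]))
        except Exception as e: print(k,e)
print(sensors.get_obs()["time_s"])
E
python3 a.py
```

```text
top cam at [0.324 0.057 1.314]
dish_1_center 0.77 [270. 193.] [0.196 0.273 0.005]
slab_top 0.58 [192. 259.] [0.479 0.045 0.028]
pan_top 0.56 [177. 380.] [ 0.541 -0.381  0.068]
tub_floor 0.59 [139. 268.] [0.683 0.014 0.006]
specimen_jar 0.76 [128. 207.] [0.674 0.224 0.15 ]
small_jar 0.71 [150. 339.] [ 0.63  -0.233  0.074]
small_jar 0.51 [173. 381.] [ 0.553 -0.383  0.071]
wash_bottle 0.95 [136. 169.] [0.65  0.352 0.13 ]
beaker 0.83 [122. 346.] [ 0.752 -0.271  0.021]
caliper 0.68 [241. 327.] [ 0.312 -0.206  0.007]
forceps 0.57 [204. 140.] [0.427 0.475 0.006]
side cam at [-0.155  0.853  1.136]
dish_1_center 0.87 [285. 285.] [0.206 0.264 0.006]
dish_1_center 0.68 [241. 226.] [0.397 0.286 0.082]
dish_1_center 0.39 [165. 213.] [0.688 0.012 0.004]
rack_foot 0.9 [265. 222.] [0.386 0.321 0.012]
rack_foot 0.41 [112. 250.] [ 0.709 -0.23   0.078]
rack_foot 0.28 [299. 180.] [0.411 0.471 0.006]
slab_top 0.57 [196. 260.] [0.457 0.046 0.024]
pan_top 0.56 [110. 307.] [ 0.552 -0.379  0.072]
pan_top 0.23 [128. 264.] [ 0.622 -0.201  0.065]
tub_floor 0.66 [165. 212.] [0.693 0.016 0.003]
small_jar 0.86 [130. 263.] [ 0.627 -0.201  0.052]
wash_bottle 0.61 [219. 137.] [0.639 0.393 0.109]
beaker 0.83 [112. 250.] [ 0.703 -0.226  0.084]
beaker 0.31 [129. 262.] [ 0.633 -0.206  0.051]
caliper 0.44 [174. 319.] [ 0.359 -0.169  0.007]
forceps 0.69 [196. 255.] [0.465 0.058 0.028]
forceps 0.48 [299. 180.] [0.411 0.473 0.006]
forceps 0.45 [219. 137.] [0.641 0.391 0.107]
1.2
```

View pics/top0.png

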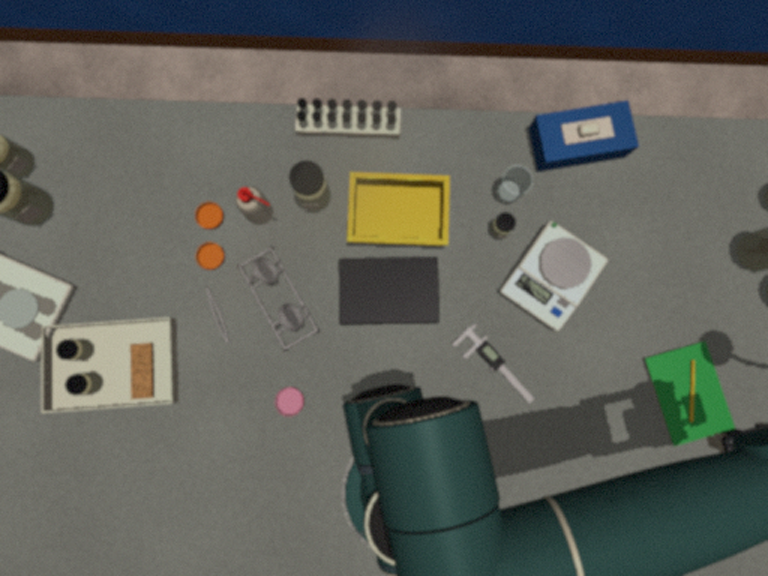

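View pics/side0.png

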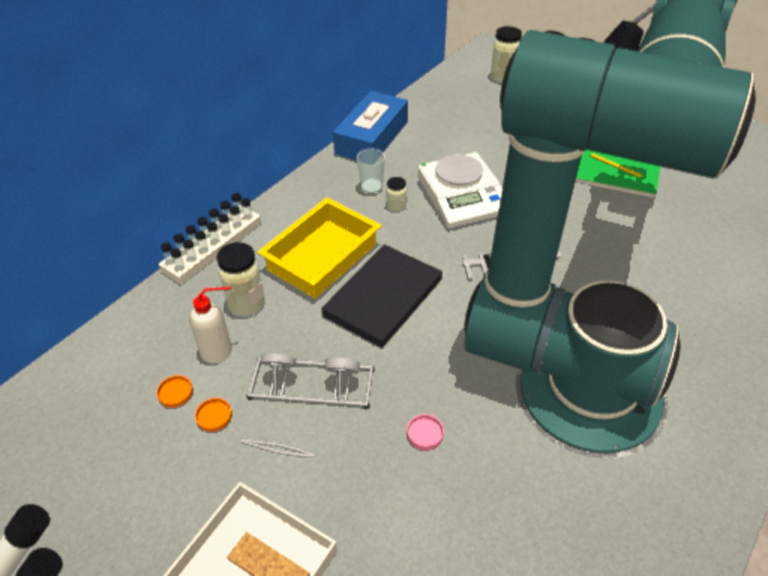

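The rack's two dishes are the grey ones at top-image px (177,179) and (195,212) (picture px/1.5). The look-alikes, which don't count, are orange at (140,144) and (140,171) and pink at (193,268). Next I'll get the geometry from the depth maps, plus an enlarged crop of the rack.

```bash
cat > b.py <<'E'
from h import *
np.set_printoptions(precision=3,suppress=True)
for n in ["top","side"]:
    c=dict(np.load(n+"0.npz")); P=cloud(c); X=P.reshape(-1,3); hsv=cv2.cvtColor(c["color"],cv2.COLOR_RGB2HSV).reshape(-1,3)
    print("==",n)
    def box(b,zl,zh): return (X[:,0]>b[0])&(X[:,0]<b[1])&(X[:,1]>b[2])&(X[:,1]<b[3])&(X[:,2]>zl)&(X[:,2]<zh)
    def rep(k,m):
        if m.sum()<5: return print(k,m.sum())
        (cx,cy),(a,b),t=cv2.minAreaRect(X[m][:,:2].astype(np.float32))
        print(k,m.sum(),"c",round(cx,4),round(cy,4),"size",round(a,3),round(b,3),"ang",round(t,1),"z",np.median(X[m,2]))
    rep("slab",box((.36,.58,-.1,.2),.02,.04)&(hsv[:,2]<90))
    rep("tub rim",box((.56,.82,-.17,.19),.054,.066)&(hsv[:,1]>150)&(abs(hsv[:,0]-27)<8))
    rep("pan",box((.45,.65,-.5,-.25),.066,.08))
    rep("balance",box((.4,.7,-.55,-.2),.035,.08))
    R=box((.26,.56,.16,.44),.01,.15)
    rep("rack all",R); rep("rack hi",box((.26,.56,.16,.44),.045,.15))
    q=X[box((.26,.56,.16,.44),.03,.15)]
    from scipy.cluster.vq import kmeans2
    for k in range(2):
        pass
    m,l=kmeans2(q,np.array([[.46,.29,.06],[.37,.24,.06]]) ,minit='matrix')
    for k in range(2):
        d=q[l==k]; print("cluster",m[k],len(d),"zmax",d[:,2].max(),"topmean",d[d[:,2]>d[:,2].max()-.006].mean(0), d.min(0),d.max(0))
        mm=d.mean(0);u,s,v=np.linalg.svd(d-mm);print(" normal",v[2],s)
    save(c,n+"rack.png",(150,250,140,230) if n=="top" else (220,285,150,265),6 if n=="top" else 6)
from station import sensors
print(sensors.get_obs()["ee_rot"])
E
python3 b.py
python3 -c "
import cv2,numpy as np
a=cv2.imread('pics/toprack.png');b=cv2.imread('pics/siderack.png');
b=cv2.resize(b,(540,305));a=cv2.resize(a,(265,295));a=cv2.copyMakeBorder(a,0,10,0,0,cv2.BORDER_CONSTANT)
cv2.imwrite('pics/rack.png',np.hstack([a,b])[:, :800])"
```

```text
== top
slab 2919 c 0.4769 0.0437 size 0.161 0.238 ang 2.2 z 0.030220179721714802
tub rim 5 c 0.6199 0.0436 size 0.17 0.202 ang 25.8 z 0.057311529542154856
pan 898 c 0.5476 -0.3673 size 0.118 0.118 ang 18.0 z 0.07256760628220074
balance 2807 c 0.5507 -0.3054 size 0.28 0.211 ang 58.4 z 0.05515776702299997
rack all 811 c 0.4854 0.2554 size 0.238 0.226 ang 31.4 z 0.031833415631991595
rack hi 274 c 0.4508 0.3148 size 0.194 0.051 ang 30.6 z 0.0723340891760639
cluster [0.509 0.34  0.057] 201 zmax 0.09175407893414417 topmean [0.503 0.345 0.088] [0.478 0.308 0.03 ] [0.544 0.375 0.092]
 normal [-0.463  0.765 -0.448] [0.303 0.25  0.124]
cluster [0.413 0.262 0.055] 245 zmax 0.09032287670485692 topmean [0.396 0.279 0.087] [0.371 0.16  0.03 ] [0.549 0.308 0.09 ]
 normal [-0.001  0.327 -0.945] [0.799 0.3   0.254]
== side
slab 2683 c 0.4734 0.049 size 0.162 0.243 ang 2.8 z 0.028592669283045574
tub rim 420 c 0.6703 0.0292 size 0.238 0.169 ang 89.8 z 0.058703836910999674
pan 487 c 0.5462 -0.3628 size 0.118 0.121 ang 29.4 z 0.07061355968470337
balance 1737 c 0.5536 -0.3041 size 0.28 0.212 ang 59.5 z 0.05276166551619077
rack all 1033 c 0.4393 0.2953 size 0.275 0.232 ang 87.0 z 0.027219166415106116
rack hi 401 c 0.4456 0.3217 size 0.193 0.041 ang 31.3 z 0.07460492472037811
cluster [0.498 0.351 0.069] 207 zmax 0.0911528927728154 topmean [0.501 0.349 0.088] [0.477 0.32  0.031] [0.535 0.377 0.091]
 normal [-0.644  0.733  0.221] [0.245 0.191 0.119]
cluster [0.401 0.272 0.065] 259 zmax 0.09152229401278349 topmean [0.394 0.283 0.087] [0.368 0.161 0.03 ] [0.545 0.316 0.092]
 normal [-0.047  0.273 -0.961] [0.787 0.334 0.22 ]
[[ 0.962  0.272 -0.   ]
 [ 0.272 -0.962  0.   ]
 [ 0.    -0.    -1.   ]]
```

View pics/rack.png

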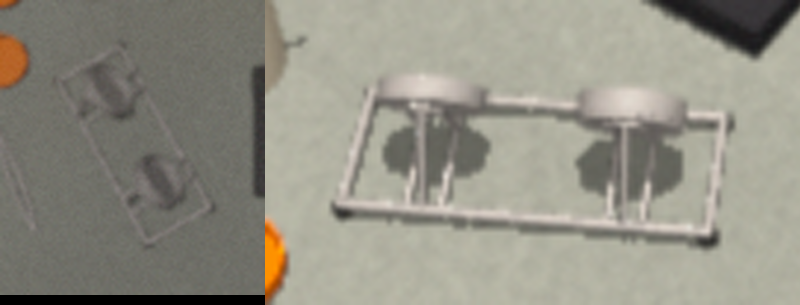

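Both grey steel dishes in the rack are confirmed, at centres of about (0.399, 0.274) and (0.506, 0.340), z ≈ 0.054. They are 126 mm apart along a 31.7° row, as expected. I'll now swing over to the near one.

>>> servo_tool:
  series:
    - [27,41,0,7,0]
    - [27,41,0,7,0]
    - [27,41,0,7,0]
    - [27,41,0,7,0]
    - [27,41,0,7,0]
    - [27,41,0,7,0]
    - [27,41,0,7,0]
    - [27,41,0,7,0]
  squeeze: 8

```text
time_s: 2.0
tool_pos: [0.4005, -0.3197, 0.2439]
ee_rot: [[0.308, 0.951, 0.001], [0.951, -0.308, -0.0], [-0.0, 0.001, -1.0]]
wrist_force: [1.0, -0.4, -0.0]
grip_width: 0.0932
grip_force: 0.0
```

>>> servo_tool:
  series:
    - [27,41,0,7,0]
    - [27,41,0,7,0]
    - [27,41,0,7,0]
    - [-8,47,0,3,0]
    - [-8,47,0,3,0]
    - [-8,47,0,3,0]
    - [-8,47,0,3,0]
    - [-8,47,0,3,0]

```text
time_s: 2.8
tool_pos: [0.44, 0.0382, 0.2439]
ee_rot: [[-0.307, 0.952, 0.001], [0.952, 0.307, 0.0], [-0.0, 0.001, -1.0]]
wrist_force: [0.7, 0.1, -0.4]
grip_width: 0.0929
grip_force: 0.0
```

>>> servo_tool:
  series:
    - [-8,47,0,3,0]
    - [-8,47,0,3,0]
    - [-8,47,0,3,0]
    - [-8,47,0,3,0]
    - [-8,47,0,2,0]
    - [0,0,0,0,0]

```text
time_s: 3.4
tool_pos: [0.3993, 0.2756, 0.2434]
ee_rot: [[-0.532, 0.847, -0.001], [0.847, 0.532, 0.001], [0.001, -0.0, -1.0]]
wrist_force: [-0.0, -0.5, -0.0]
grip_width: 0.0929
grip_force: 0.0
```

>>> servo_tool:
  series:
    - [0,0,-40,0,0]
    - [0,0,-40,0,0]
    - [0,0,-40,0,0]
    - [0,0,-30,0,0]
    - [0,0,-20,0,0]
    - [0,0,0,0,0]

```text
time_s: 4.0
tool_pos: [0.3998, 0.2703, 0.0711]
ee_rot: [[-0.526, 0.85, -0.004], [0.85, 0.526, -0.002], [-0.0, -0.004, -1.0]]
wrist_force: [0.1, 0.3, 0.2]
grip_width: 0.0929
grip_force: 0.0
```

```bash
python3 - <<'E'
from h import *
c=camera("side"); save(c,"g1.png",(190,300,130,300),4)
E
```

```text
(no output)
```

View pics/g1.png

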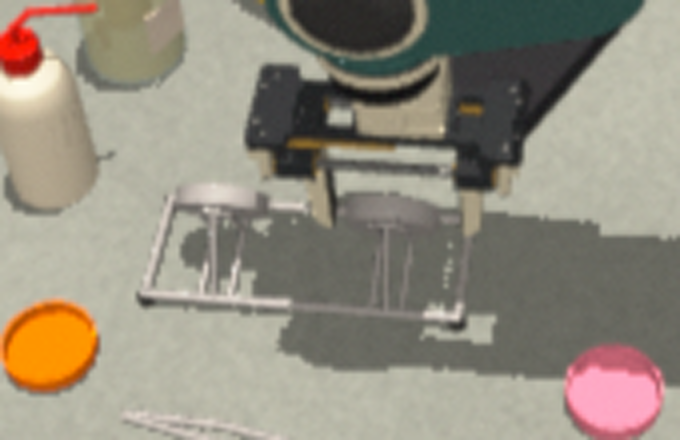

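The fingers straddle the near dish (crop px about 390,208), with the other dish clear at (215,195). Closing on it now.

>>> servo_tool:
  series:
    - [-1,2,1,0,0]
    - [0,0,0,0,1]
    - [0,0,0,0,1]
    - [0,0,0,0,1]
    - [0,0,0,0,1]
    - [0,0,0,0,1]
    - [0,0,0,0,1]
  squeeze: 8

```text
time_s: 4.75
tool_pos: [0.4001, 0.2737, 0.0752]
ee_rot: [[-0.527, 0.85, 0.001], [0.85, 0.527, 0.001], [0.0, 0.001, -1.0]]
wrist_force: [-0.2, 1.8, 6.1]
grip_width: 0.0667
grip_force: 8.0
```

>>> servo_tool:
  series:
    - [0,0,0,0,0.6]
    - [0,0,0,0,0.15]
    - [0,0,-3,0,0.15]
    - [0,0,-4,0,0.15]
    - [0,0,0,0,1]
    - [0,0,0,0,1]
    - [0,0,0,0,1]
    - [0,0,0,0,1]

```text
time_s: 5.55
tool_pos: [0.3998, 0.2735, 0.0677]
ee_rot: [[-0.527, 0.85, 0.0], [0.85, 0.527, 0.0], [0.0, 0.0, -1.0]]
wrist_force: [-0.2, 0.4, 0.2]
grip_width: 0.0662
grip_force: 8.0
```

>>> servo_tool:
  series:
    - [0,0,5,0,1]
    - [0,0,15,0,1]
    - [0,0,25,0,1]
    - [0,0,25,0,1]
    - [0,0,10,0,1]
    - [4,-15,0,-2,1]
    - [8,-30,0,-4,1]
    - [10,-40,0,-5,1]

```text
time_s: 6.35
tool_pos: [0.4216, 0.1883, 0.1478]
ee_rot: [[-0.354, 0.935, 0.0], [0.935, 0.354, 0.0], [0.0, 0.0, -1.0]]
wrist_force: [1.8, -0.0, -1.2]
grip_width: 0.0669
grip_force: 8.0
```

>>> servo_tool:
  series:
    - [10,-40,0,-5,1]
    - [10,-40,0,-4,1]
    - [10,-40,0,-4,1]
    - [10,-40,0,-3,1]
    - [9,-34,0,-2,1]
    - [5,-22,0,0,1]
    - [2,-11,0,0,1]
    - [0,0,0,0,1]

```text
time_s: 7.15
tool_pos: [0.4778, -0.0392, 0.1476]
ee_rot: [[-0.047, 0.999, -0.0], [0.999, 0.047, 0.0], [0.0, -0.0, -1.0]]
wrist_force: [-0.4, 0.2, -0.6]
grip_width: 0.0665
grip_force: 8.0
```

```bash
python3 - <<'E'
from h import *
c=camera("side"); save(c,"g2.png",(130,250,170,340),4)
print(sensors.get_obs()["tool_pos"])
E
```

```text
[ 0.47767553 -0.03832082  0.14758653]
```

View pics/g2.png

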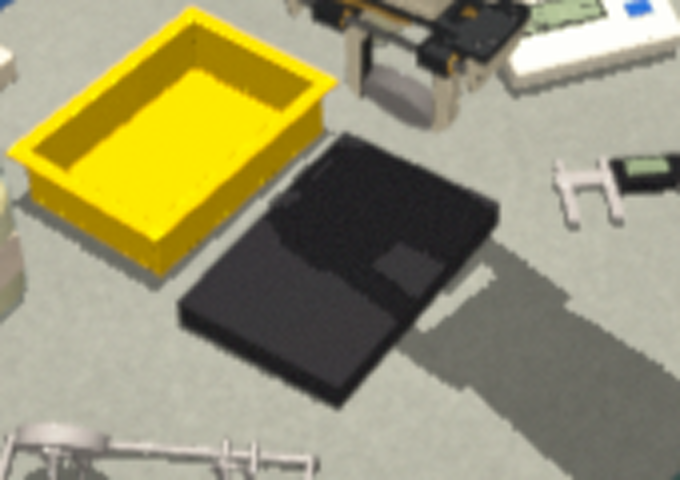

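The dish is held between the fingertips (crop px about 400,95), underside facing the camera and still leaning. Next I'll lower it to the slab and roll it over its lower edge.

>>> servo_tool:
  series:
    - [0,0,-20,0,1]
    - [0,0,-25,0,1]
    - [0,0,-15,0,1]
    - [0,0,-7,0,1]
    - [0,0,0,0,1]

```text
time_s: 7.7
tool_pos: [0.4775, -0.0379, 0.0802]
ee_rot: [[-0.05, 0.999, -0.001], [0.999, 0.05, 0.0], [0.0, -0.001, -1.0]]
wrist_force: [0.3, -0.2, -0.3]
grip_width: 0.0667
grip_force: 8.0
```

>>> servo_tool:
  series:
    - [0,0,-2,0,1]
    - [0,0,-1,0,1]
    - [0,0,0,0,1]

```text
time_s: 8.0
tool_pos: [0.4781, -0.0385, 0.0782]
ee_rot: [[-0.049, 0.999, 0.001], [0.999, 0.049, -0.0], [-0.0, 0.001, -1.0]]
wrist_force: [-0.1, 0.5, 0.8]
grip_width: 0.0665
grip_force: 8.0
```

>>> servo_tool:
  series:
    - [0,4,-1,0,1]
    - [0,4,-2,0,1]
    - [0,3.5,-2,0,1]
    - [0,3.5,-2,0,1]
    - [0,3,-2.5,0,1]
    - [0,3,-3,0,1]
    - [0,0,0,0,1]

```text
time_s: 8.7
tool_pos: [0.4776, -0.0171, 0.0646]
ee_rot: [[-0.049, 0.999, -0.001], [0.999, 0.049, 0.0], [0.0, -0.001, -1.0]]
wrist_force: [0.2, 0.4, 0.0]
grip_width: 0.0666
grip_force: 8.0
```

>>> servo_tool:
  series:
    - [0,2.5,-3,0,1]
    - [0,2,-3.5,0,1]
    - [0,0,0,0,1]

```text
time_s: 9.0
tool_pos: [0.4776, -0.0128, 0.058]
ee_rot: [[-0.049, 0.999, -0.001], [0.999, 0.049, 0.0], [0.0, -0.001, -1.0]]
wrist_force: [0.5, 0.5, 0.3]
grip_width: 0.0664
grip_force: 8.0
```

```bash
python3 - <<'E'
from h import *
c=camera("side"); save(c,"g3.png",(130,250,190,310),5)
print(sensors.get_obs()["tool_pos"])
E
```

```text
[ 0.47768119 -0.01291259  0.05830626]
```

View pics/g3.png

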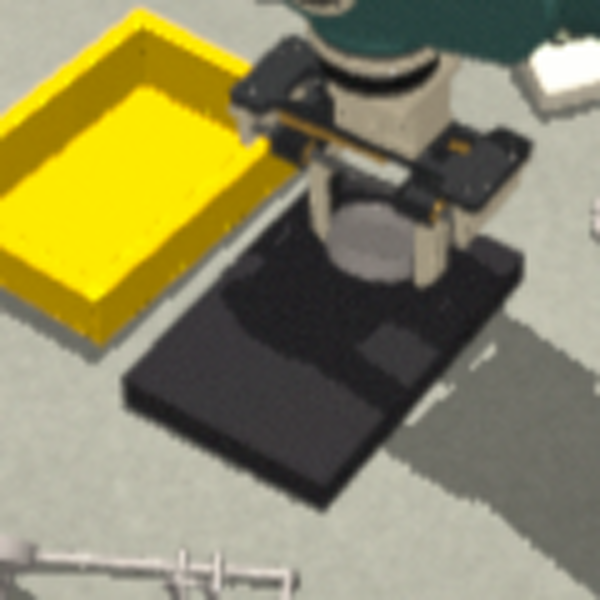

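The dish is nearly flat, open side up (crop px about 375,240). I'll lower it a little more and release.

>>> servo_tool:
  series:
    - [0,2,-3,0,1]
    - [0,0,0,0,0.5]
    - [0,0,0,0,0.1]
    - [0,0,0,0,0]
    - [0,0,0,0,0]

```text
time_s: 9.55
tool_pos: [0.4778, -0.011, 0.0557]
ee_rot: [[-0.049, 0.999, 0.0], [0.999, 0.049, -0.0], [-0.0, 0.0, -1.0]]
wrist_force: [0.4, 0.0, 0.4]
grip_width: 0.0863
grip_force: 0.0
```

>>> servo_tool:
  series:
    - [0,0,30,0,0]
    - [0,0,40,0,0]
    - [0,0,40,0,0]
    - [0,0,40,0,0]
    - [10,45,20,4,0]
    - [10,45,10,5,0]
    - [5,45,0,5,0]
    - [3,45,0,5,0]

```text
time_s: 10.35
tool_pos: [0.5059, 0.1706, 0.2361]
ee_rot: [[-0.374, 0.927, 0.001], [0.927, 0.374, 0.0], [-0.0, 0.001, -1.0]]
wrist_force: [0.3, -0.2, 0.1]
grip_width: 0.0931
grip_force: 0.0
```

```bash
cat > d.py <<'E'
from h import *
import sys
np.set_printoptions(precision=3,suppress=True)
for n in ["top","side"]:
    c=camera(n); X=cloud(c).reshape(-1,3)
    q=X[(abs(X[:,0]-.475)<.085)&(abs(X[:,1]-.046)<.125)&(X[:,2]>.0395)&(X[:,2]<.075)]
    for s,m in (("-",q[:,1]<.046),("+",q[:,1]>=.046)):
        d=q[m]
        if len(d)<20: print(n,s,len(d)); continue
        (cx,cy),(a,b),t=cv2.minAreaRect(d[:,:2].astype(np.float32))
        A=np.c_[d[:,:2]-d[:,:2].mean(0),np.ones(len(d))]
        top=d[d[:,2]>.043]; 
        print(n,s,len(d),"c",round(cx,4),round(cy,4),"size",round(a,3),round(b,3),"z pct",np.percentile(d[:,2],[5,50,95,100]))
    if len(sys.argv)>1: save(c,n+sys.argv[1]+".png",(130,250,190,310),4)
print(sensors.get_obs()["tool_pos"],sensors.get_obs()["time_s"])
E
python3 d.py
```

```text
top - 74 c 0.479 -0.0092 size 0.065 0.065 z pct [0.04  0.047 0.051 0.053]
top + 0
side - 83 c 0.4775 -0.0055 size 0.066 0.069 z pct [0.04  0.045 0.049 0.051]
side + 0
[0.505 0.173 0.235] 10.45
```

Dish 1 is flat at (0.478, -0.008) with its rim at 48 mm. Before I pick up the second one, I'll check the clearance of the gripper body to the wash bottle.

```bash
python3 - <<'E'
from h import *
np.set_printoptions(precision=3,suppress=True)
A=np.array([.507,.340]);e=np.array([np.cos(np.radians(31.8)),np.sin(np.radians(31.8))]);f=np.array([-e[1],e[0]])
for n in ["top","side"]:
    c=dict(np.load(n+"0.npz")); X=cloud(c).reshape(-1,3)
    q=X[(X[:,0]>.55)&(X[:,0]<.74)&(X[:,1]>.27)&(X[:,1]<.45)]
    for lo,hi in ((.03,.1),(.1,.14),(.14,.165),(.165,.2)):
        d=q[(q[:,2]>lo)&(q[:,2]<hi)]
        if len(d): s=(d[:,:2]-A)@np.c_[e,f]; print(n,lo,hi,len(d),"xy",d[:,:2].min(0),d[:,:2].max(0),"along",s[:,0].min(),s[:,0].max(),"perp",s[:,1].min(),s[:,1].max())
E
```

```text
top 0.03 0.1 114 xy [0.631 0.271] [0.686 0.385] along 0.11586989862015719 0.1517117491881161 perp -0.1534920703630992 -0.02990483950981073
top 0.1 0.14 195 xy [0.633 0.272] [0.702 0.4  ] along 0.11603044145339093 0.17788549494876865 perp -0.1569266385917666 -0.025799041311796576
top 0.14 0.165 82 xy [0.64  0.271] [0.72  0.384] along 0.099050226049022 0.16485245624620623 perp -0.16992446560122393 -0.04341317691864572
top 0.165 0.2 35 xy [0.642 0.315] [0.666 0.37 ] along 0.10238089266402484 0.15115527781727894 perp -0.09285065549848744 -0.056567581732107866
side 0.03 0.1 489 xy [0.629 0.27 ] [0.73  0.407] along 0.1078549499206958 0.17612749787277937 perp -0.1722487575646609 -0.018729610193659527
side 0.1 0.14 406 xy [0.629 0.27 ] [0.73  0.406] along 0.1105604112530177 0.17947967071129148 perp -0.17363195584904512 -0.020045362942273985
side 0.14 0.165 152 xy [0.639 0.27 ] [0.724 0.39 ] along 0.09908274396067097 0.16555926554688258 perp -0.17113043334784744 -0.036228067769633644
side 0.165 0.2 43 xy [0.641 0.324] [0.665 0.376] along 0.10682549082518773 0.15158928790347426 perp -0.08515784461701016 -0.05042961892170442
```

>>> servo_tool:
  series:
    - [1,40,0,2,0]
    - [1,45,0,3,0]
    - [0,45,0,3,0]
    - [0,37,0,2,0]
    - [0,0,0,0,0]
    - [0,0,0,0,0]

```text
time_s: 11.05
tool_pos: [0.5077, 0.3357, 0.2352]
ee_rot: [[-0.527, 0.85, -0.001], [0.85, 0.527, -0.001], [-0.0, -0.001, -1.0]]
wrist_force: [-0.3, -1.3, 0.2]
grip_width: 0.0934
grip_force: 0.0
```

>>> servo_tool:
  series:
    - [0,3,-40,0,0]
    - [0,0,-40,0,0]
    - [0,0,-40,0,0]
    - [0,0,-30,0,0]
    - [0,0,-17,0,0]
    - [0,0,0,0,0]

```text
time_s: 11.65
tool_pos: [0.5073, 0.3373, 0.0668]
ee_rot: [[-0.526, 0.851, -0.002], [0.851, 0.526, -0.002], [-0.0, -0.003, -1.0]]
wrist_force: [0.3, 0.7, 1.0]
grip_width: 0.0928
grip_force: 0.0
```

>>> servo_tool:
  series:
    - [0,0,0,0,1]
    - [0,0,0,0,1]
    - [0,0,0,0,1]
    - [0,0,0,0,1]
    - [0,0,0,0,1]
    - [0,0,0,0,1]

```text
time_s: 12.25
tool_pos: [0.508, 0.3392, 0.0696]
ee_rot: [[-0.527, 0.85, 0.001], [0.85, 0.527, 0.001], [0.0, 0.001, -1.0]]
wrist_force: [-1.2, 0.1, 7.3]
grip_width: 0.0662
grip_force: 8.0
```

>>> servo_tool:
  series:
    - [0,0,5,0,1]
    - [0,0,15,0,1]
    - [0,0,25,0,1]
    - [0,0,25,0,1]
    - [0,0,10,0,1]
    - [-2,-15,0,-2,1]
    - [-4,-30,0,-4,1]
    - [-5,-40,0,-5,1]

```text
time_s: 13.05
tool_pos: [0.4958, 0.2526, 0.1471]
ee_rot: [[-0.352, 0.936, -0.002], [0.936, 0.352, -0.001], [-0.0, -0.002, -1.0]]
wrist_force: [0.7, -0.5, -0.9]
grip_width: 0.0664
grip_force: 8.0
```

>>> servo_tool:
  series:
    - [-5,-40,0,-5,1]
    - [-5,-40,0,-4,1]
    - [-5,-40,0,-4,1]
    - [-4,-30,0,-3,1]
    - [-3,-18,0,-2,1]
    - [-1,-9,0,0,1]
    - [0,0,0,0,1]
    - [0,0,0,0,1]

```text
time_s: 13.85
tool_pos: [0.4736, 0.0771, 0.1481]
ee_rot: [[-0.049, 0.999, -0.0], [0.999, 0.049, 0.0], [0.0, -0.0, -1.0]]
wrist_force: [-0.6, 0.2, -1.3]
grip_width: 0.0668
grip_force: 8.0
```

>>> servo_tool:
  series:
    - [0,0,-20,0,1]
    - [0,0,-25,0,1]
    - [0,0,-14,0,1]
    - [0,0,-7,0,1]
    - [0,0,0,0,1]

```text
time_s: 14.35
tool_pos: [0.4735, 0.0771, 0.0819]
ee_rot: [[-0.05, 0.999, -0.001], [0.999, 0.05, -0.0], [-0.0, -0.001, -1.0]]
wrist_force: [0.3, 0.3, -1.0]
grip_width: 0.067
grip_force: 8.0
```

>>> servo_tool:
  series:
    - [0,0,-1.5,0,1]
    - [0,0,-1.5,0,1]
    - [0,0,0,0,1]

```text
time_s: 14.65
tool_pos: [0.474, 0.0768, 0.08]
ee_rot: [[-0.049, 0.999, 0.001], [0.999, 0.049, 0.0], [0.0, 0.001, -1.0]]
wrist_force: [0.0, -0.0, -1.9]
grip_width: 0.0666
grip_force: 8.0
```

>>> servo_tool:
  series:
    - [0,4,-1,0,1]
    - [0,4,-2,0,1]
    - [0,3.5,-2,0,1]
    - [0,3.5,-2,0,1]
    - [0,3,-2.5,0,1]
    - [0,3,-3,0,1]
    - [0,0,0,0,1]

```text
time_s: 15.35
tool_pos: [0.4736, 0.0981, 0.0666]
ee_rot: [[-0.049, 0.999, -0.0], [0.999, 0.049, 0.0], [0.0, -0.0, -1.0]]
wrist_force: [0.8, 0.7, -0.5]
grip_width: 0.0667
grip_force: 8.0
```

>>> servo_tool:
  series:
    - [0,2.5,-3,0,1]
    - [0,2,-3.5,0,1]
    - [0,2,-3,0,1]
    - [0,0,0,0,1]

```text
time_s: 15.75
tool_pos: [0.4735, 0.1045, 0.057]
ee_rot: [[-0.049, 0.999, -0.001], [0.999, 0.049, 0.0], [0.0, -0.001, -1.0]]
wrist_force: [0.4, 0.3, -0.5]
grip_width: 0.0664
grip_force: 8.0
```

```bash
python3 - <<'E'
from h import *
c=camera("side"); save(c,"g4.png",(130,250,190,310),5)
E
```

```text
(no output)
```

View pics/g4.png

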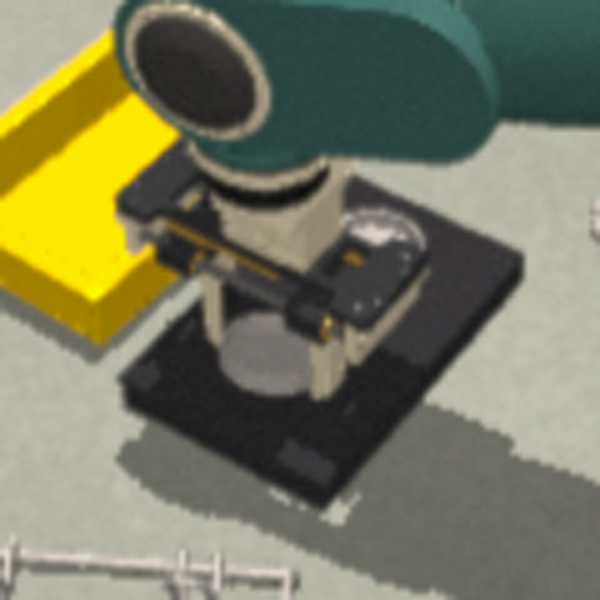

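Dish 1 shows its open ring at (380,235), and the second dish at (270,355) is tipping back just as the first did. Releasing.

>>> servo_tool:
  series:
    - [0,0,0,0,0.5]
    - [0,0,0,0,0.1]
    - [0,0,0,0,0]
    - [0,0,0,0,0]
    - [0,0,30,0,0]
    - [0,0,40,0,0.5]
    - [0,0,40,0,1]
    - [0,0,40,0,1]

```text
time_s: 16.6
tool_pos: [0.4735, 0.1042, 0.2093]
ee_rot: [[-0.049, 0.999, 0.0], [0.999, 0.049, 0.0], [0.0, 0.0, -1.0]]
wrist_force: [0.3, -0.0, -0.7]
grip_width: 0.0732
grip_force: 0.0
```

>>> servo_tool:
  series:
    - [-40,40,0,0,1]
    - [-40,45,0,0,1]
    - [-10,45,0,0,1]
    - [0,0,0,0,1]

```text
time_s: 17.0
tool_pos: [0.3935, 0.2256, 0.2079]
ee_rot: [[-0.053, 0.999, 0.001], [0.999, 0.053, 0.001], [0.001, 0.001, -1.0]]
wrist_force: [0.2, 0.2, 0.1]
grip_width: 0.0417
grip_force: 0.0
```

```bash
python3 d.py A; python3 -c "
import cv2,numpy as np
a=cv2.imread('pics/topA.png');b=cv2.imread('pics/sideA.png');cv2.imwrite('pics/A.png',cv2.resize(np.hstack([a,b]),(800,400)))"
```

```text
top - 65 c 0.4791 -0.009 size 0.065 0.064 z pct [0.04  0.047 0.051 0.054]
top + 64 c 0.4697 0.1038 size 0.077 0.066 z pct [0.04  0.047 0.051 0.054]
side - 33 c 0.4849 -0.0297 size 0.061 0.019 z pct [0.041 0.045 0.049 0.051]
side + 44 c 0.4696 0.1209 size 0.068 0.047 z pct [0.04  0.044 0.049 0.05 ]
[0.395 0.223 0.208] 17.1
```

View pics/A.png

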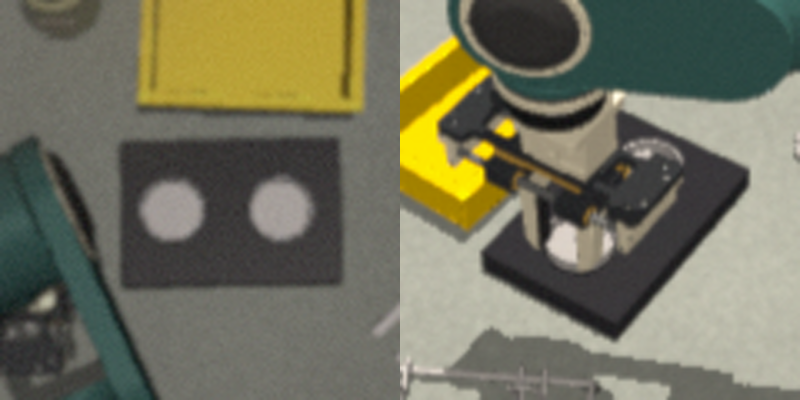

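Both dishes lie flat with the open side up, at top-view crop px (172,210) and (281,209). That puts their centres at about (0.473, 0.104) and (0.478, -0.008). Next I'll press the +y dish's outer rim with the closed fingers.

>>> servo_tool:
  series:
    - [39,-41,0,0,1]
    - [39,-42,-30,0,1]
    - [0,0,-45,0,1]
    - [0,0,-35,0,1]
    - [0,0,-15,0,1]
    - [0,0,-3,0,1]
    - [0,0,0,0,1]

```text
time_s: 17.8
tool_pos: [0.4603, 0.1531, 0.0875]
ee_rot: [[-0.049, 0.999, 0.001], [0.999, 0.049, 0.0], [0.0, 0.001, -1.0]]
wrist_force: [0.4, 0.5, -0.5]
grip_width: 0.0005
grip_force: 0.0
```

>>> servo_tool:
  series:
    - [0,0,-4,0,1]
    - [0,0,-2,0,1]
    - [0,0,0,0,1]

```text
time_s: 18.1
tool_pos: [0.46, 0.1535, 0.0809]
ee_rot: [[-0.049, 0.999, 0.001], [0.999, 0.049, 0.0], [0.0, 0.001, -1.0]]
wrist_force: [0.3, -0.5, 0.4]
grip_width: 0.0003
grip_force: 0.0
```

>>> servo_tool:
  series:
    - [12,-13,0,0,1]
    - [0,0,-4,0,1]
    - [0,0,-1,0,1]
    - [0,0,0,0,1]

```text
time_s: 18.5
tool_pos: [0.4714, 0.1406, 0.0751]
ee_rot: [[-0.049, 0.999, -0.001], [0.999, 0.049, -0.0], [0.0, -0.001, -1.0]]
wrist_force: [-0.5, -0.1, 0.7]
grip_width: 0.0001
grip_force: 0.0
```

>>> servo_tool:
  series:
    - [0,0,-1,0,1]
    - [0,0,-1,0,1]
    - [0,0,0,0,1]

```text
time_s: 18.8
tool_pos: [0.4716, 0.1405, 0.0733]
ee_rot: [[-0.049, 0.999, -0.0], [0.999, 0.049, 0.0], [0.0, -0.0, -1.0]]
wrist_force: [-0.0, -0.0, 0.2]
grip_width: 0.0003
grip_force: 0.0
```

>>> servo_tool:
  series:
    - [0,0,-1,0,1]
    - [0,0,0,0,1]

```text
time_s: 19.0
tool_pos: [0.4718, 0.1404, 0.0723]
ee_rot: [[-0.049, 0.999, 0.0], [0.999, 0.049, 0.0], [0.0, 0.0, -1.0]]
wrist_force: [-1.0, 0.1, 0.6]
grip_width: 0.0004
grip_force: 0.2
```

>>> servo_tool:
  series:
    - [0,0,-1,0,1]
    - [0,0,0,0,1]

```text
time_s: 19.2
tool_pos: [0.4717, 0.1403, 0.0712]
ee_rot: [[-0.049, 0.999, -0.0], [0.999, 0.049, 0.0], [0.0, -0.0, -1.0]]
wrist_force: [-0.5, 0.6, 0.1]
grip_width: 0.0003
grip_force: 0.2
```

>>> servo_tool:
  series:
    - [0,0,-1,0,1]
    - [0,0,0,0,1]

```text
time_s: 19.4
tool_pos: [0.4717, 0.1403, 0.0702]
ee_rot: [[-0.049, 0.999, -0.0], [0.999, 0.049, -0.0], [-0.0, -0.0, -1.0]]
wrist_force: [0.1, -0.2, 0.4]
grip_width: 0.0007
grip_force: 0.2
```

>>> servo_tool:
  series:
    - [0,0,-1,0,1]
    - [0,0,0,0,1]

```text
time_s: 19.6
tool_pos: [0.472, 0.1404, 0.0696]
ee_rot: [[-0.049, 0.999, 0.0], [0.999, 0.049, 0.0], [0.0, 0.0, -1.0]]
wrist_force: [-0.9, 1.0, 2.4]
grip_width: 0.0006
grip_force: 1.7
```

```bash
cat > t.py <<'E'
from h import *
np.set_printoptions(precision=4,suppress=True)
for n in ["top","side"]:
    c=camera(n); X=cloud(c).reshape(-1,3)
    for cen in ((.4725,.104),(.478,-.008)):
        r=np.hypot(X[:,0]-cen[0],X[:,1]-cen[1])
        f=X[(r<.024)&(X[:,2]>.025)&(X[:,2]<.045)]; 
        if len(f)<30: print(n,cen,len(f)); continue
        A=np.c_[f[:,:2]-cen,np.ones(len(f))]
        s=np.linalg.lstsq(A,f[:,2],rcond=None)[0]; print(n,cen,len(f),"floor slope deg x,y",np.degrees(s[:2]),"z",s[2])
print(sensors.get_obs()["wrist_force"])
E
python3 t.py
```

```text
top (0.4725, 0.104) 36 floor slope deg x,y [ 0.5065 -8.5302] z 0.03685446962859833
top (0.478, -0.008) 141 floor slope deg x,y [-0.0813 -0.7498] z 0.03562920943303733
side (0.4725, 0.104) 59 floor slope deg x,y [-0.7891 -9.6065] z 0.03581021334510274
side (0.478, -0.008) 88 floor slope deg x,y [-2.2114  2.6899] z 0.03485059164457765
[-0.5735  0.4588  3.4524]
```

The +y dish tips by about 9° (floor slope -8.5° from the top camera, -9.6° from the side) under about 2–3 N, so it is the bulged one. The -y dish goes to the pan.

>>> servo_tool:
  series:
    - [0,0,20,0,1]
    - [0,0,40,0,0.5]
    - [0,-25,30,0,0]
    - [2,-45,0,0,0]
    - [2,-45,0,0,0]
    - [2,-33,0,0,0]
    - [0,0,0,0,0]
    - [0,0,0,0,0]

```text
time_s: 20.5
tool_pos: [0.4777, -0.0081, 0.1591]
ee_rot: [[-0.047, 0.999, -0.0], [0.999, 0.047, 0.0], [0.0, -0.0, -1.0]]
wrist_force: [-0.9, 0.9, 0.7]
grip_width: 0.0519
grip_force: 0.0
```

>>> servo_tool:
  series:
    - [0,0,0,0,0]
    - [0,0,0,0,0]
    - [0,0,0,0,0]
    - [0,0,-30,0,0]
    - [0,0,-35,0,0]
    - [0,0,-27,0,0]
    - [0,0,-9,0,0]
    - [0,0,0,0,0]

```text
time_s: 21.3
tool_pos: [0.4775, -0.0073, 0.0579]
ee_rot: [[-0.049, 0.999, -0.001], [0.999, 0.049, 0.0], [0.0, -0.001, -1.0]]
wrist_force: [0.3, 0.5, 0.6]
grip_width: 0.0932
grip_force: 0.0
```

>>> servo_tool:
  series:
    - [0,0,0,0,1]
    - [0,0,0,0,1]
    - [0,0,0,0,1]
    - [0,0,0,0,1]
    - [0,0,0,0,1]
    - [0,0,0,0,1]

```text
time_s: 21.9
tool_pos: [0.4781, -0.0077, 0.059]
ee_rot: [[-0.049, 0.999, 0.001], [0.999, 0.049, -0.0], [-0.0, 0.001, -1.0]]
wrist_force: [-0.4, 0.4, 5.9]
grip_width: 0.066
grip_force: 8.0
```

>>> servo_tool:
  series:
    - [0,0,10,0,1]
    - [0,0,30,0,1]
    - [0,0,40,0,1]
    - [0,0,20,0,1]
    - [4,-20,0,-2,1]
    - [7,-35,0,-3,1]
    - [8,-40,0,-4,1]
    - [8,-40,0,-4,1]

```text
time_s: 22.7
tool_pos: [0.5048, -0.144, 0.1591]
ee_rot: [[0.179, 0.984, 0.001], [0.984, -0.179, -0.0], [-0.0, 0.001, -1.0]]
wrist_force: [0.3, 0.5, -0.8]
grip_width: 0.0664
grip_force: 8.0
```

>>> servo_tool:
  series:
    - [8,-40,0,-4,1]
    - [8,-40,0,-4,1]
    - [8,-40,0,-4,1]
    - [8,-40,0,-4,1]
    - [6,-35,0,-2,1]
    - [3,-20,0,-1,1]
    - [1,-7,0,0,1]
    - [0,0,0,0,1]

```text
time_s: 23.5
tool_pos: [0.5466, -0.365, 0.1583]
ee_rot: [[0.488, 0.873, -0.0], [0.873, -0.488, 0.0], [0.0, -0.001, -1.0]]
wrist_force: [-0.1, 1.1, -0.5]
grip_width: 0.0662
grip_force: 8.0
```

```bash
python3 - <<'E'
from h import *
o=sensors.get_obs();print(o["tool_pos"],o["wrist_force"],o["grip_width"])
c=camera("side"); save(c,"g5.png",(60,180,240,380),5)
E
```

```text
[ 0.54662143 -0.36499271  0.1582887 ] [-0.05018717  1.08117677 -0.45090878] 0.06623821446143043
```

View pics/g5.png

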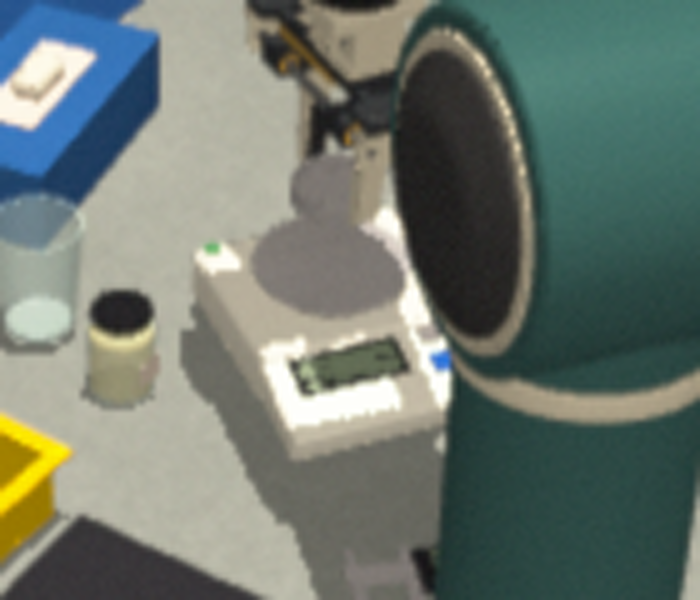

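In this view the dish face at (325,190) looks tilted in the grip, with its underside toward the camera. I'll measure the tilt before going down.

```bash
cat > tilt.py <<'E'
from h import *
np.set_printoptions(precision=3,suppress=True)
o=sensors.get_obs();T=o["tool_pos"];R=np.array(o["ee_rot"])
c=camera("side"); X=cloud(c).reshape(-1,3)
L=(X-T)@R
d=L[(abs(L[:,0])<.045)&(abs(L[:,1])<.027)&(L[:,2]>-.03)&(L[:,2]<.06)]
print(len(d)); 
m=np.ones(len(d),bool)
for _ in range(5):
    mm=np.median(d[m],0) if _==0 else d[m].mean(0); u,s,v=np.linalg.svd(d[m]-mm,full_matrices=False); m=abs((d-mm)@v[2])<.004
print(m.sum(),"tool-frame normal",v[2],"mean",mm,"extent",d[m].min(0),d[m].max(0))
h=np.histogram2d(d[:,0],d[:,2],bins=[np.arange(-.045,.046,.01),np.arange(-.03,.061,.01)])[0]; print(h.astype(int))
E
python3 tilt.py
```

```text
117
70 tool-frame normal [0.015 0.031 0.999] mean [0.007 0.006 0.025] extent [-0.025 -0.025  0.021] [0.036 0.027 0.028]
[[ 0  0  0  0  0  0  0  0  0]
 [ 0  0  0  0  1  0  0  0  0]
 [ 0  0  0  0  5  7  0  0  0]
 [ 0  0  0  0  2 12  0  0  0]
 [ 0  0  0  0  4 18  0  0  0]
 [ 0  0  0  0  2 14  0  0  0]
 [ 0  0  0  0  7 14  2  0  0]
 [ 0  0  0  1 11 12  1  0  0]
 [ 0  0  0  1  1  2  0  0  0]]
```

The dish is level: its inner floor normal is within about 2° of vertical. Lowering it to just above the pan and releasing.

>>> servo_tool:
  series:
    - [0,0,-20,0,1]
    - [0,0,-20,0,1]
    - [0,0,-10,0,1]
    - [0,0,-4,0,1]
    - [0,0,0,0,1]

```text
time_s: 24.1
tool_pos: [0.5469, -0.3642, 0.1045]
ee_rot: [[0.487, 0.873, -0.0], [0.873, -0.487, 0.0], [0.0, -0.0, -1.0]]
wrist_force: [-0.3, -0.5, -0.5]
grip_width: 0.0665
grip_force: 8.0
```

>>> servo_tool:
  series:
    - [0,0,-1,0,1]
    - [0,0,-1,0,1]
    - [0,0,0,0,1]

```text
time_s: 24.4
tool_pos: [0.5469, -0.3648, 0.1028]
ee_rot: [[0.488, 0.873, 0.0], [0.873, -0.488, -0.0], [-0.0, 0.001, -1.0]]
wrist_force: [0.1, 0.3, -0.7]
grip_width: 0.0668
grip_force: 8.0
```

>>> servo_tool:
  series:
    - [0,0,-1,0,1]
    - [0,0,0,0,1]
    - [0,0,0,0,0.5]
    - [0,0,0,0,0.1]
    - [0,0,0,0,0]
    - [0,0,0,0,0]
    - [0,0,0,0,0]

```text
time_s: 25.1
tool_pos: [0.5468, -0.3647, 0.1014]
ee_rot: [[0.488, 0.873, 0.0], [0.873, -0.488, -0.0], [0.0, 0.0, -1.0]]
wrist_force: [-0.3, 0.1, 0.5]
grip_width: 0.0915
grip_force: 0.0
```

>>> servo_tool:
  series:
    - [0,0,20,0,0]
    - [0,0,40,0,0]
    - [0,0,40,0,0]
    - [-4,40,0,2,0]
    - [-8,48,0,4,0]
    - [-8,48,0,4,0]
    - [-8,48,0,4,0]
    - [-8,48,0,4,0]

```text
time_s: 25.9
tool_pos: [0.5101, -0.131, 0.2014]
ee_rot: [[0.192, 0.981, 0.0], [0.981, -0.192, -0.0], [0.0, 0.0, -1.0]]
wrist_force: [1.0, 0.4, 0.7]
grip_width: 0.0927
grip_force: 0.0
```

>>> servo_tool:
  series:
    - [-8,48,0,4,0]
    - [-8,48,0,4,0]
    - [-8,48,0,3,0]
    - [-8,48,0,2,0]
    - [-8,40,0,1,0]
    - [-3,10,0,0,0]
    - [0,0,0,0,0]

```text
time_s: 26.6
tool_pos: [0.4675, 0.1104, 0.2015]
ee_rot: [[-0.051, 0.999, 0.0], [0.999, 0.051, -0.0], [-0.0, 0.0, -1.0]]
wrist_force: [-0.4, -0.6, 0.4]
grip_width: 0.0926
grip_force: 0.0
```

```bash
python3 - <<'E'
from h import *
np.set_printoptions(precision=4,suppress=True)
o=sensors.get_obs();print(o["tool_pos"],o["time_s"])
for n in ["top","side"]:
    c=camera(n);X=cloud(c).reshape(-1,3)
    q=X[(np.hypot(X[:,0]-.547,X[:,1]+.365)<.06)&(X[:,2]>.08)&(X[:,2]<.12)]
    print(n,len(q))
    if len(q)>5: print(cv2.minAreaRect(q[:,:2].astype(np.float32)),np.percentile(q[:,2],[5,50,95]))
    r=np.hypot(X[:,0]-.547,X[:,1]+.365); f=X[(r<.02)&(X[:,2]>.06)&(X[:,2]<.1)]
    if len(f)>20: print("floor deg",np.degrees(np.linalg.lstsq(np.c_[f[:,:2]-[.547,-.365],np.ones(len(f))],f[:,2],rcond=None)[0][:2]))
    q=X[(np.hypot(X[:,0]-.4725,X[:,1]-.104)<.05)&(X[:,2]>.0395)&(X[:,2]<.06)]
    if len(q)>5: print("bad dish",cv2.minAreaRect(q[:,:2].astype(np.float32)),len(q))
    save(c,n+"P.png",(140,220,340,420) if n=="top" else (70,150,270,350),5)
E
python3 -c "
import cv2,numpy as np
cv2.imwrite('pics/P.png',np.hstack([cv2.imread('pics/topP.png'),cv2.imread('pics/sideP.png')]))"
```

```text
[0.4675 0.1104 0.2015] 26.6
top 121
((0.5472604036331177, -0.3651541471481323), (0.06553048640489578, 0.06469981372356415), 89.03719329833984) [0.0801 0.0844 0.0926]
floor deg [-0.0242 -0.9655]
bad dish ((0.4543360769748688, 0.09220198541879654), (0.014550270512700081, 0.05330841243267059), 39.06245422363281) 11
side 0
bad dish ((0.4720447361469269, 0.11125490069389343), (0.06574907153844833, 0.06941486150026321), 18.7115421295166) 99
```

View pics/P.png

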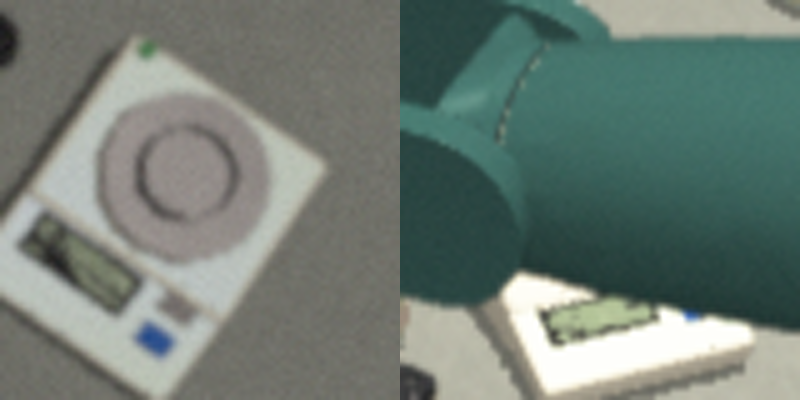

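The steady dish stands level at the pan's centre (crop px 187,172). Now picking up the bulged dish.

>>> servo_tool:
  series:
    - [4,-2,-30,0,0]
    - [0,0,-40,0,0]
    - [0,0,-40,0,0]
    - [0,0,-24,0,0]
    - [0,0,-9,0,0]
    - [0,0,0,0,0]

```text
time_s: 27.3
tool_pos: [0.4718, 0.1062, 0.0579]
ee_rot: [[-0.047, 0.999, -0.001], [0.999, 0.047, -0.0], [-0.0, -0.001, -1.0]]
wrist_force: [1.0, 0.1, 0.4]
grip_width: 0.0927
grip_force: 0.0
```

>>> servo_tool:
  series:
    - [0,0,0,0,1]
    - [0,0,0,0,1]
    - [0,0,0,0,1]
    - [0,0,0,0,1]
    - [0,0,0,0,1]
    - [0,0,0,0,1]

```text
time_s: 27.9
tool_pos: [0.4721, 0.1074, 0.059]
ee_rot: [[-0.049, 0.999, 0.001], [0.999, 0.049, 0.0], [0.0, 0.001, -1.0]]
wrist_force: [0.3, 0.1, 5.6]
grip_width: 0.0667
grip_force: 8.0
```

>>> servo_tool:
  series:
    - [0,0,10,0,1]
    - [0,0,30,0,1]
    - [0,0,40,0,1]
    - [0,0,20,0,1]
    - [0,0,0,0,1]

```text
time_s: 28.4
tool_pos: [0.4728, 0.1076, 0.1619]
ee_rot: [[-0.049, 0.999, 0.005], [0.999, 0.049, 0.001], [0.001, 0.005, -1.0]]
wrist_force: [-0.2, -0.5, -1.2]
grip_width: 0.0666
grip_force: 8.0
```

>>> servo_tool:
  series:
    - [0,-10,0,5,1]
    - [10,-15,0,8,1]
    - [20,-15,0,8,1]
    - [25,-15,0,8,1]
    - [25,-10,0,8,1]
    - [25,-10,0,8,1]
    - [25,-10,0,8,1]
    - [25,-5,0,8,1]

```text
time_s: 29.2
tool_pos: [0.6272, 0.0166, 0.1568]
ee_rot: [[-0.9, 0.437, -0.002], [0.437, 0.9, -0.0], [0.002, -0.001, -1.0]]
wrist_force: [-0.2, -0.2, -1.0]
grip_width: 0.0664
grip_force: 8.0
```

>>> servo_tool:
  series:
    - [25,0,0,8,1]
    - [20,0,0,8,1]
    - [10,0,0,5,1]
    - [0,0,0,3,1]
    - [0,0,0,0,1]
    - [0,0,0,0,1]

```text
time_s: 29.8
tool_pos: [0.6814, 0.0174, 0.1574]
ee_rot: [[-0.999, 0.04, -0.001], [0.04, 0.999, -0.0], [0.001, -0.0, -1.0]]
wrist_force: [0.3, -0.4, -1.7]
grip_width: 0.0661
grip_force: 8.0
```

>>> servo_tool:
  series:
    - [0,0,-30,0,1]
    - [0,0,-40,0,1]
    - [0,0,-30,0,1]
    - [0,0,-15,0,1]
    - [0,0,0,0,1]

```text
time_s: 30.3
tool_pos: [0.6807, 0.0173, 0.0413]
ee_rot: [[-0.999, 0.039, -0.003], [0.039, 0.999, -0.0], [0.003, -0.0, -1.0]]
wrist_force: [0.1, -0.1, -0.8]
grip_width: 0.0664
grip_force: 8.0
```

>>> servo_tool:
  series:
    - [0,0,-5,0,1]
    - [0,0,0,0,0.5]
    - [0,0,0,0,0.1]
    - [0,0,0,0,0]
    - [0,0,0,0,0]
    - [0,0,30,0,0]
    - [0,0,40,0,0]
    - [0,0,40,0,0]

```text
time_s: 31.1
tool_pos: [0.6815, 0.0173, 0.1497]
ee_rot: [[-0.999, 0.038, -0.001], [0.038, 0.999, 0.0], [0.001, -0.0, -1.0]]
wrist_force: [0.6, -0.1, -0.1]
grip_width: 0.0927
grip_force: 0.0
```

>>> servo_tool:
  series:
    - [0,0,40,0,0]
    - [-40,0,30,0,0]
    - [-45,0,0,0,0]
    - [-45,0,0,0,0]
    - [-45,0,0,0,0]
    - [0,0,0,0,0]
    - [0,0,0,0,0]

```text
time_s: 31.8
tool_pos: [0.5066, 0.0173, 0.2194]
ee_rot: [[-0.999, 0.038, 0.002], [0.038, 0.999, -0.0], [-0.002, 0.0, -1.0]]
wrist_force: [-0.4, -0.4, -0.3]
grip_width: 0.0929
grip_force: 0.0
```

```bash
python3 - <<'E'
from h import *
c=camera("top"); save(c,"end.png",s=1.5)
o=sensors.get_obs();print(o["tool_pos"],o["time_s"],o["grip_width"])
E
```

```text
[0.50721697 0.01730696 0.21903913] 31.85 0.09289851821026797
```

View pics/end.png

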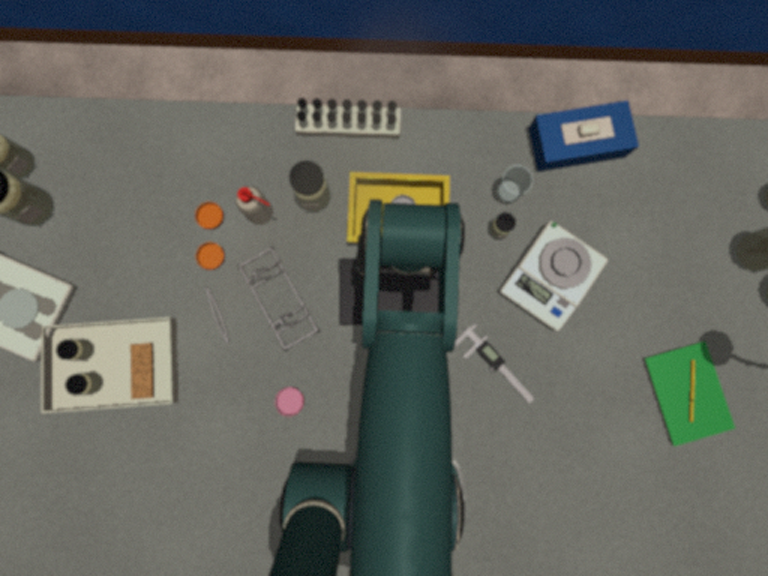

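The bulged dish is in the tub, with its edge visible at (403,201). The steady dish is on the pan at (566,262), the rack is empty and the bystanders haven't moved. Handing in.

```bash
python3 -c "
from station import workorder
print(workorder.job_done())"
```

```text
the job is handed in; nothing more can be done
None
```

The job is handed in at about 32 s with no verdict returned: the steady dish stands level on the middle of the balance pan, the dish that rocked about 9° under the fingertip is in the yellow tub, and the last picture shows nothing else moved.

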